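# Put the jar mill into third gear

## Task

Put the lab's jar mill into third gear: gently push the knob of its gear lever so that the lever moves across the H-shaped gate to the right-hand side, and then push it forward, away from the robot, fully home in the third slot (the far right one, marked by three studs). The lever may stand anywhere along the left-hand side of the gate at the start, and must first be pushed to the level of the crossing if it is not there. Leave all the glassware and other loose things where they are.

Things in the scene. Friction and masses are not known exactly. Their poses are not given: they have to be found in the camera images.
- mill: Jar mill fixed to the bench: grey gearbox 150 (x) by 140 (y) by 100 mm high; on its left (+y, out to 330 mm) a roller bed, at most 130 mm high with its jar. Origin: centre of the gearbox's underside, on the bench. Its +x is 'forward', away from the robot, its +y 'left', as seen from the robot; it stands turned by up to 0.4 rad either way.
- gate_centre (a point): Centre of the H gate in the steel plate on top of the gearbox (z = 100 mm; mill's axes). Two slots along x at y = +25.5 (left) and -25.5 mm (right), 16 wide, x = -43 to +43 mm, joined at x = 0 by a crossing 20 wide. Far left: first (one stud beside it), near left: second, far right: third (three studs), near right: fourth. The lever's 10 mm stem changes sides only at the crossing.
- knob (a point): Centre of the black ball knob, 40 mm in diameter, on the gear lever. The lever pivots about the mill's origin; in the mill's frame the knob's centre is at x = 165 sin(shift), y = -165 sin(across) cos(shift), z = 165 cos(across) cos(shift) mm: 150 to 165 mm above the bench, the knob's top at most 185 mm.
- across (a joint): Sideways tilt of the lever, rad: -0.25 to -0.22 in the left slots, 0 in the middle of the crossing, +0.22 to +0.25 in the right slots. A stop at 0.25. Friction holds it where it is left; about 2 N at the knob moves it.
- shift (a joint): Fore-and-aft tilt of the lever, rad: -0.35 at the near slot ends (towards the robot), 0 at the crossing, +0.35 at the far slot ends, where it is stopped. The stem can pass along the crossing when this is within about 0.05 of 0. Friction holds it where it is left; about 2 N at the knob moves it; there is no spring.
- mill_jar: White jar with a dark cap lying along y on the mill's two rollers, 64 mm in diameter, 135 mm long, loose. Origin on its axis. Not to be disturbed.
- beaker: Open glass beaker, 68 mm in diameter, 80 mm high, standing to the right of the gearbox. Origin under its centre. Not to be disturbed.
- tub: White tub with a screw lid, 60 mm in diameter, 70 mm high, standing beyond the gearbox. Origin under its centre. Not to be disturbed.
- dishes: Two stacked pale clear-plastic culture dishes, 92 mm in diameter, 32 mm high together, in front of the mill. Origin under the centre. Not to be disturbed.
- bottle: Glass bottle with a black cap, 60 mm in diameter, 150 mm high, standing beyond the mill to the left. Origin under its centre. Not to be disturbed.
- spatula: Spatula, 200 mm long, lying in front of the mill to the right. Not to be disturbed.
- bowl: Small steel bowl, 90 mm in diameter, 35 mm high, far right of the gearbox. Origin under its centre. Not to be disturbed.

How it is judged (in metres and radians):
On the way:
1. the lever is across on the right-hand side of the gate, not yet pushed into the third slot (value of joint across above 0.19 rad and value of joint shift below 0.15 rad), for 0.05 s.
At the end, for the whole second after the job is handed in: The lever rests fully forward in the third (far right) slot: across above 0.19 rad and shift above 0.30 of its 0.35 rad, at rest; every loose thing within 30 mm of where it stood (value of joint across above 0.19 rad and value of joint shift above 0.3 rad and velocity of joint shift between -0.02 and 0.02 rad/s and distance of each of mill_jar, beaker, tub, dishes, bottle, spatula, bowl from where it was at the start of the episode below 0.03 m); the robot touches nothing.
It fails at once if the mill or its lever is pushed or squeezed by the fingers with more than 45 N (contact force between the fingers and mill above 45 N).
It fails at once if a bystander is lifted, carried, shoved more than 30 mm or tipped over (distance of any of mill_jar, beaker, tub, dishes, bottle, spatula, bowl from where it was at the start of the episode above 0.03 m or angle between any of beaker, tub, dishes, bottle, spatula, bowl's own z axis and vertical above 0.5 rad).
It also fails if it takes over 48 s, if anything falls off the work surface, if the arm or the gripper's body presses on something with over 40 N, if the wrist force passes 120 N, or if a joint passes its speed limit or range.

## Robot

A 6-joint arm with a two-finger parallel gripper is mounted at the origin on the work surface. World frame = base frame: x ahead of the robot, y to its left, z up, the work surface at z = 0. Lengths are in mm, angles in degrees, forces in N, time in s.
With the tool pointing down it reaches from about 300 to 850 mm from the base axis. Payload 4.2 kg.
Tool frame: the origin (TCP) lies at the centre of the arm's flange, where the gripper is bolted on; the fingertips stand 191 mm ahead of it and the grasp point (between the pads) lies 172 mm ahead of it; y points along the fingers, x is the direction in which the jaws open and shut, and the axes are right-handed (so a half turn about y gives the same grasp; the last joint's range is limited). The gripper opens to 91 mm and grips with 3 to 60 N. Pads are 32 mm wide; open, the fingers measure 118 mm over their backs; the gripper's body (76 mm by 178 mm) begins 60 mm behind the grasp point.
Start: joints at [-1.146, 18.312, 89.639, -0, 72.044, -1.146], TCP at [574.998, 0.001, 404.776] pointing down, gripper open.
Joint ranges: [-177.97, 177.97], [-48.28, 115.42], [12.27, 149.76], [-77.06, 257.06], [2.81, 150.46], [-146.56, 146.56]. Speed limits (degrees/s): [147.25, 147.25, 180, 180, 180, 180].

## Interface

Orientations are given as [roll, pitch, yaw] about the fixed x, y, z axes, in that order (R = Rz(yaw) Ry(pitch) Rx(roll)).
In Python, from workcell import env gives the robot as it stands.
- The arm moves only by the tool carry_out, never from a script. Its argument "increments" is a list of rows, each a list of 3 entries, a list of its own where there are three numbers: the turn, a rotation vector about the tool's x, y, z in rad, then the shift along the tool's x, y, z in mm, then the closure, from 0 (fully open) to 1 (shut). In form: [[[wx, wy, wz], [dx, dy, dz], claw], ...]. A call has 1 to 10 rows; each row is the pose to reach, as a shift and turn from the pose commanded when the call began, along the tool's axes at that moment; what a row does not reach only later rows make up. A row lasts 1/12 s, in which the tool goes at most 41.7 mm and 7.16 degrees, less where a joint would pass 70% of its speed; a pose out of reach is approached as far as the arm can. A call with a gripper value outside its range is refused whole. The fingers move at their own pace and stop on an object; "force" is the grip in N (left out, the last holds). Time passes only in rows, so rows that repeat a pose let the fingers close. It gives the time, the measured TCP pose, the force and the opening at its end, in the units of the state.
- env.state(): the state, without advancing time (a new reading comes with each control period).
- env.grab_frame(name): name is "scene" or "side" or "wrist"; returns a dict with "frame" (480x640x3 uint8, blue, green, red), "z_map" (480x640 float32, mm along the optical axis (not along the pixel's ray), 0 where there is no reading), "camera_matrix" (3x3 intrinsics, pixels), "rvec" (rotation vector, rad) and "tvec" (3), from world to camera coordinates, as OpenCV has them; the wrist camera has in their place "hand_eye" (4x4, takes a point from camera to tool coordinates, whose origin is the TCP and whose axes are the tool frame's). Camera axes: x right, y down, z forward; pixel columns grow to the right and rows downward; lengths in mm; the calibration is good to about 2 mm. A picture is of the moment at which its call begins: read the wrist's pose just before it.
- env.job_done(): hands the job in, once; it reports no verdict.
The state is a dict: "time_s": time; "qpos": joint angles; "qvel": joint speeds; "effort": joint torques, N m; "ee_pos": TCP position; "ee_rot": TCP orientation; "force": force on the tool from outside, world axes, zero at the start; "torque": the same for the moment, N m; "gripper_width": finger opening in mm.
Only numpy, scipy, OpenCV 4.12 (cv2) and the standard library are available. Lean on these libraries where they do the work, as an engineer would, in place of code of your own. Each camera call takes 0.05 s, during which the arm holds its last target. There are 200 camera calls.

## Working session

There is one attempt and no reset: what is moved stays moved. The work goes in short steps, Python scripts to look and compute and a tool call to move; the robot and the scene stay as the last step left them, time stands still between calls to the robot, and variables do not carry over. Pictures are saved under pics/ and viewed, about 8 in all and at most 12, crops included, and the job is handed in when it is done.

Besides the shell and the picture viewer there is one more tool, called after ">>>" as name(argument=value, ...), one argument or row to a line, values as JSON. carry_out: Moves the arm, as the interface text tells. Its arguments: {"type":"object","properties":{"increments":{"type":"array","items":{"type":"array"}},"force":{"type":"number"}},"required":["increments"]}

```bash
mkdir -p pics; ls
cat > h.py <<'E'
import numpy as np, cv2
from workcell import env
def pts(f):
    z=f["z_map"];K=f["camera_matrix"];v,u=np.mgrid[:480,:640]
    c=np.stack([(u-K[0,2])/K[0,0]*z,(v-K[1,2])/K[1,1]*z,z],-1)
    R=cv2.Rodrigues(np.array(f["rvec"],float))[0]
    return (c-np.array(f["tvec"]).reshape(3))@R
E
python3 - <<'E'
from h import *
print(env.state())
for n in("scene","side"):
    f=env.grab_frame(n);cv2.imwrite(f"pics/{n}0.png",f["frame"]);np.savez(f"{n}0.npz",**f)
    R=cv2.Rodrigues(np.array(f["rvec"],float))[0];print(n,-R.T@np.array(f["tvec"]).reshape(3))
E
```

```text
pics
{'time_s': 0.0, 'qpos': array([-1.14440441e+00,  1.83509694e+01,  8.97072799e+01, -1.26853635e-03,
        7.20421919e+01, -1.14477306e+00]), 'qvel': array([ 0.0285727 ,  0.04734426, -0.00320179,  0.07706353,  0.09799758,
       -0.13620257]), 'effort': array([-5.01459035e-04, -4.12465632e+01, -2.31973493e+01,  7.28826877e-02,
        4.58198413e-02, -1.41870069e-04]), 'ee_pos': array([5.74829298e+02, 1.62908588e-02, 4.03920789e+02]), 'ee_rot': array([-8.99991991e+01,  1.00445314e-01,  7.61523593e-04]), 'force': array([-0.12606779,  0.6825908 ,  0.43625633]), 'torque': array([ 0.06038923, -0.03065571, -0.0113404 ]), 'gripper_width': 91.10433294974139}
scene [1352.6723613  -137.71763342  667.32523515]
side [294.61760748 777.66887291 957.97437761]
```

View pics/scene0.png

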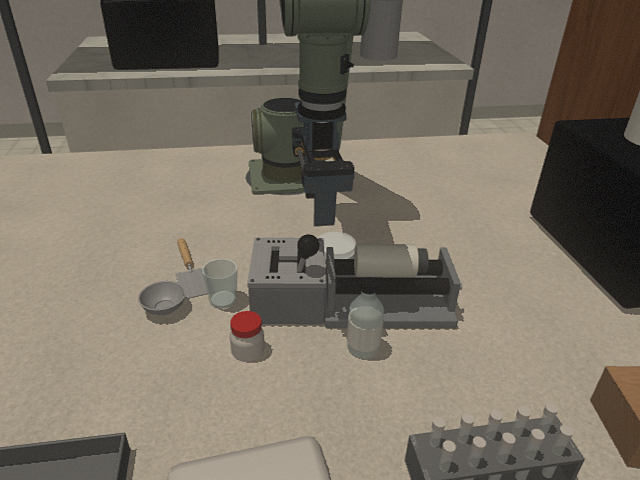

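View pics/side0.png

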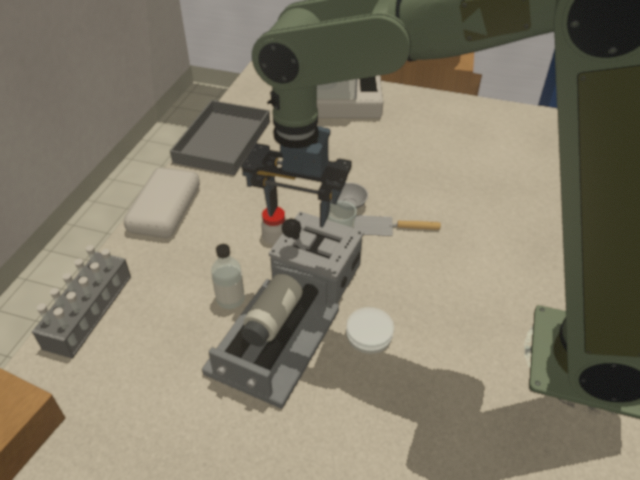

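The scene view (from the far side) shows the gearbox top at about (288,255) and the knob at (307,245), on the left (+y) side. Beaker is at (221,285), tub at (247,337), bottle at (365,325). The side view shows the knob at (291,230), dishes at (370,330) and spatula at (400,225).

Run:
```python
from h import *
for n,box in(("scene",(225,120,330,350)),("side",(255,200,370,300))):
    f=dict(np.load(f"{n}0.npz"));P=pts(f);u0,v0,u1,v1=box
    m=np.zeros((480,640),bool);m[v0:v1,u0:u1]=1;m&=f["z_map"]>0
    t=m&(abs(P[...,2]-100)<5)
    Q=P[t][:,:2].astype(np.float32);
    nl,lab,st,ce=cv2.connectedComponentsWithStats(t.astype(np.uint8));i=1+st[1:,4].argmax();Q=P[lab==i][:,:2].astype(np.float32)
    print(n,"top",len(Q),P[lab==i][:,2].mean(),cv2.minAreaRect(Q),"ranges",np.percentile(Q,[1,99],axis=0))
    g=f["frame"].max(2)
    k=m&(g<60)&(P[...,2]>130)&(P[...,2]<195)
    nl,lab,st,ce=cv2.connectedComponentsWithStats(k.astype(np.uint8))
    for i in range(1,nl):
        if st[i,4]>60:
            B=P[lab==i];A=np.c_[2*B,np.ones(len(B))];s=np.linalg.lstsq(A,(B**2).sum(1),rcond=None)[0]
            print("blob",st[i],ce[i],B.mean(0),B.max(0),"sphere",s[:3],np.sqrt(s[3]+s[:3]@s[:3]))
# object centres
f=dict(np.load("scene0.npz"));P=pts(f)
for nm,(u,v) in dict(beaker=(221,285),tub=(247,320),bottle=(366,300),dish=(338,240),jar=(385,250),finger=(325,220)).items():print(nm,P[v,u])
```

```text
scene top 2739 99.03719247687833 ((557.3004150390625, -55.784881591796875), (139.99688720703125, 154.32412719726562), 81.93433380126953) ranges [[ 480.50653076 -129.72667419]
 [ 637.84204224   16.88460011]]
blob [298 235  21  23 388] [307.62628866 245.69845361] [608.74727677 -24.7901801  161.7470372 ] [619.2434094   -4.96206297 176.90960146] sphere [596.56593185 -23.24760584 154.21858055] 21.17395827852096
side top 2866 99.26884597885453 ((558.1015014648438, -53.297332763671875), (145.9982147216797, 152.70550537109375), 81.67656707763672) ranges [[ 479.286026   -124.83458633]
 [ 636.15890503   23.553615  ]]
blob [283 220  17  19 251] [291.34661355 228.37848606] [594.88816967  -9.93745688 163.85048868] [612.97386426   1.38723585 177.79927121] sphere [599.3443766  -20.36893875 154.89631457] 20.02617889961845
beaker [ 572.16734632 -183.11418069   62.06710736]
tub [ 681.97862275 -139.35830674   67.21642289]
bottle [718.9399232   56.9836352  120.14587105]
dish [403.08033437  75.50353678  31.48926862]
jar [590.08715301 124.20837923 126.73923452]
finger [6.30803576e+02 5.49437209e-01 2.25727866e+02]
```

>>> carry_out(
  increments=[
    [[0,0.05,0],[20,0,-8],1],
    [[0,0.1,0],[40,0,-16],1],
    [[0,0.143,0],[67,0,-28],1],
    [[0,0.143,0],[67,0,-28],1],
    [[0,0.143,0],[67,0,-28],1],
    [[0,0.143,0],[67,0,-28],1],
    [[0,0.143,0],[67,0,-28],1],
    [[0,0.143,0],[67,0,-28],1],
    [[0,0.143,0],[67,0,-28],1],
    [[0,0.143,0],[67,0,-28],1],
  ],
  force=10,
)

```text
time_s: 0.93
ee_pos: [641.5, -27.7, 405.2]
ee_rot: [-90.0, -0.0, -8.2]
force: [0.6, 0.2, -0.4]
gripper_width: 27.7
```

>>> carry_out(
  increments=[
    [[0,0,0],[0,0,0],1],
    [[0,0,0],[0,0,0],1],
    [[0,0,0],[0,0,0],1],
    [[0,0,0],[0,0,0],1],
    [[0,0,0],[0,18,0],1],
    [[0,0,0],[0,36,0],1],
    [[0,0,0],[0,54,0],1],
    [[0,0,0],[0,71,0],1],
    [[0,0,0],[0,71,0],1],
  ],
)

```text
time_s: 1.68
ee_pos: [641.1, -28.0, 330.0]
ee_rot: [-90.0, 0.4, -8.2]
force: [-0.4, 0.4, -1.1]
gripper_width: 0.7
```

```bash
cat > look.py <<'E'
import sys
from h import *
n=sys.argv[1]
C=np.array([557.7,-54.6]);a=np.radians(-8.2);ex=np.array([np.cos(a),np.sin(a)]);ey=np.array([-np.sin(a),np.cos(a)])
s=env.state();d=s["ee_pos"][:2]-C
print("t",s["time_s"],"tool mill",d@ex,d@ey,"tip z",s["ee_pos"][2]-191,"w",s["gripper_width"],"F",s["force"])
for c in("scene","side"):
    f=env.grab_frame(c);P=pts(f);cv2.imwrite(f"pics/{c}{n}.png",cv2.resize(f["frame"][170:350,200:440],None,fx=3,fy=3))
    q=(P[...,:2]-C);x=q@ex;y=q@ey;z=P[...,2]
    k=(f["z_map"]>0)&(f["frame"].max(2)<60)&(z>125)&(z<190)&(abs(x)<85)&(abs(y)<65)
    nl,lab,st,ce=cv2.connectedComponentsWithStats(k.astype(np.uint8))
    for i in range(1,nl):
        if st[i,4]>50:
            B=np.c_[x[lab==i],y[lab==i],z[lab==i]];A=np.c_[2*B,np.ones(len(B))];o=np.linalg.lstsq(A,(B**2).sum(1),rcond=None)[0]
            print(c,st[i],"sphere",o[:3].round(1),np.sqrt(o[3]+o[:3]@o[:3]).round(1))
E
python3 look.py 1
```

```text
t 1.6833 tool mill 78.71597334688356 38.252071575480514 tip z 138.97703257392897 w 0.6893945500221627 F [-0.38647799  0.43384798 -1.12130228]
side [272 209   7  17  69] sphere [ 59.4  41.1 170.5] 16.2
side [265 213   5  18  66] sphere [ 80.8  55.7 167.3] 13.1
side [283 220  17  19 255] sphere [ 36.9  39.6 155.1] 20.0
```

View pics/side1.png

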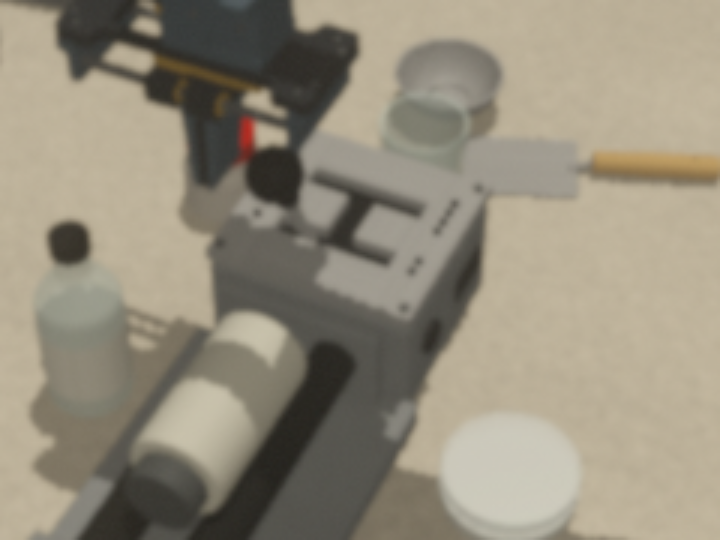

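The fingers (205,150) stand just beyond the knob (275,175) and clear of the bottle and the tub. Next I push the lever back to the crossing.

>>> carry_out(
  increments=[
    [[0,0,0],[-6,0,0],1],
    [[0,0,0],[-11,0,0],1],
    [[0,0,0],[-15,0,0],1],
    [[0,0,0],[-20,0,0],1],
    [[0,0,0],[-25,0,0],1],
    [[0,0,0],[-30,0,0],1],
    [[0,0,0],[-35,0,0],1],
    [[0,0,0],[-40,0,0],1],
    [[0,0,0],[-40,0,0],1],
  ],
)

```text
time_s: 2.53
ee_pos: [601.2, -22.2, 333.7]
ee_rot: [-90.0, 0.1, -8.2]
force: [1.3, -1.0, 1.7]
gripper_width: 0.5
```

```bash
python3 look.py 2
```

```text
t 2.5333 tool mill 38.45221464680037 38.301727689382965 tip z 142.70977805342807 w 0.5022557038276092 F [ 1.29854027 -1.02723074  1.74844303]
scene [299 241  20  14 249] sphere [ 41.   37.8 160. ] 15.2
side [282 214  31  28 452] sphere [ 19.9  46.3 164.4] 21.7
```

>>> carry_out(
  increments=[
    [[0,0,0],[-5,0,0],1],
    [[0,0,0],[-5,0,0],1],
    [[0,0,0],[8,0,0],1],
    [[0,0,0],[20,0,0],1],
    [[0,0,0],[20,-25,0],1],
    [[0,0,0],[20,-50,0],1],
    [[0,0,0],[20,-70,0],1],
    [[0,0,0],[20,-70,0],1],
  ],
)

```text
time_s: 3.3
ee_pos: [622.4, -25.2, 407.4]
ee_rot: [-90.0, -0.3, -8.2]
force: [0.2, -0.3, 0.2]
gripper_width: 0.3
```

```bash
python3 look.py 3
```

```text
t 3.3 tool mill 59.887124224406676 38.36782217525923 tip z 216.41088145303394 w 0.34425311220528476 F [ 0.19474543 -0.27421593  0.20640596]
scene [299 226  20  23 355] sphere [  3.2  37.5 157.8] 21.3
side [296 223  19  19 255] sphere [  5.6  41.5 160.7] 18.5
```

>>> carry_out(
  increments=[
    [[0,0,0],[0,35,0],1],
    [[0,0,0],[0,70,0],1],
    [[0,0,0],[-12,70,0],1],
    [[0,0,0],[-20,70,0],1],
    [[0,0,0],[-26,70,0],1],
    [[0,0,0],[-29,70,0],1],
    [[0,0,0],[-29,70,0],1],
    [[0,0,0],[-5,70,0],1],
    [[0,0,0],[0,30,0],1],
    [[0,0,0],[0,0,0],1],
  ],
)

```text
time_s: 4.23
ee_pos: [623.5, -25.3, 404.6]
ee_rot: [-90.0, 0.0, -8.2]
force: [0.8, 0.0, 0.7]
gripper_width: 0.5
```

```bash
python3 look.py 4
```

```text
t 4.2333 tool mill 60.91259435781201 38.34242819164677 tip z 213.64483760352556 w 0.45368139327859436 F [0.78850208 0.00110725 0.7001426 ]
scene [299 228  20  20 310] sphere [ -0.4  37.3 157.7] 21.5
side [298 224  19  19 256] sphere [  3.   40.8 159.1] 20.1
```

View pics/scene4.png

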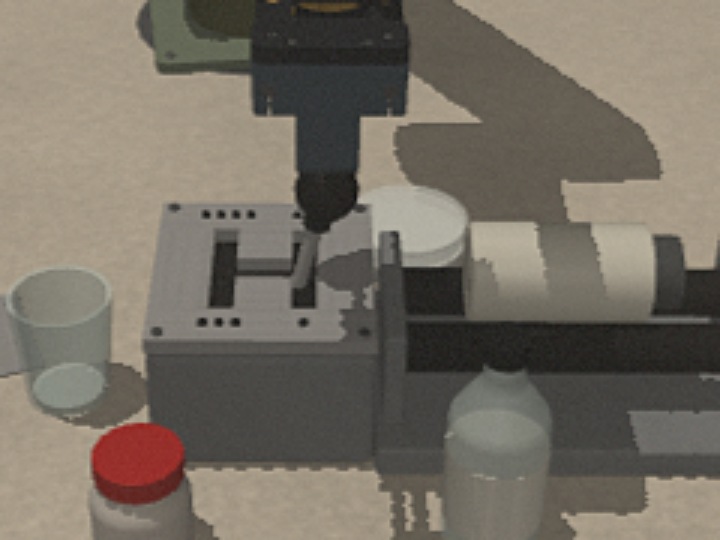

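The lever stem at (300,285) is level with the crossing, and the bystanders are unmoved. Next I go round to the left of the knob.

>>> carry_out(
  increments=[
    [[0,0,0],[-20,0,20],1],
    [[0,0,0],[-40,0,40],1],
    [[0,0,0],[-61,0,52],1],
    [[0,0,0],[-61,0,52],1],
    [[0,0,0],[-61,30,52],1],
    [[0,0,0],[-61,60,52],1],
    [[0,0,0],[-61,67,52],1],
    [[0,0,0],[-61,67,45],1],
    [[0,0,0],[-61,67,40],1],
    [[0,0,0],[-61,67,35],1],
  ],
)

```text
time_s: 5.17
ee_pos: [567.5, 17.6, 338.5]
ee_rot: [-89.9, -0.2, -8.2]
force: [-0.6, 3.2, 2.6]
gripper_width: 0.8
```

>>> carry_out(
  increments=[
    [[0,0,0],[0,0,-5],1],
    [[0,0,0],[0,0,-10],1],
    [[0,0,0],[0,0,-15],1],
    [[0,0,0],[0,0,-20],1],
    [[0,0,0],[0,0,-25],1],
    [[0,0,0],[0,0,-30],1],
    [[0,0,0],[0,0,-30],1],
  ],
)

```text
time_s: 5.75
ee_pos: [562.4, -12.4, 336.7]
ee_rot: [-90.0, 0.0, -8.2]
force: [0.9, 1.4, 1.0]
gripper_width: 0.4
```

```bash
python3 look.py 5
```

```text
t 5.75 tool mill -1.4003305570637234 42.384597244297275 tip z 145.71780395096386 w 0.3720606475878255 F [0.93985059 1.40782368 0.95954873]
scene [281 221  39  25 599] sphere [  0.5  21.5 163.4] 26.1
side [300 220  23  24 245] sphere [  6.4  38.  167.8] 26.8
```

>>> carry_out(
  increments=[
    [[0,0,0],[0,0,-5],1],
    [[0,0,0],[0,0,-10],1],
    [[0,0,0],[0,0,-15],1],
    [[0,0,0],[0,0,-20],1],
    [[0,0,0],[0,0,-25],1],
    [[0,0,0],[0,0,-30],1],
    [[0,0,0],[0,0,-35],1],
    [[0,0,0],[0,0,-39],1],
    [[0,0,0],[0,0,-42],1],
    [[0,0,0],[0,0,-42],1],
  ],
)

```text
time_s: 6.68
ee_pos: [556.4, -53.7, 336.4]
ee_rot: [-90.0, 0.0, -8.2]
force: [0.1, 2.0, 0.1]
gripper_width: 0.4
```

>>> carry_out(
  increments=[
    [[0,0,0],[0,0,-1.5],1],
    [[0,0,0],[0,0,-3],1],
    [[0,0,0],[0,0,-3],1],
    [[0,0,0],[0,0,10],1],
    [[0,0,0],[0,0,20],1],
    [[0,0,0],[0,-35,20],1],
    [[0,0,0],[0,-70,20],1],
    [[0,0,0],[0,-70,20],1],
  ],
)

```text
time_s: 7.35
ee_pos: [560.8, -32.1, 413.8]
ee_rot: [-90.0, -0.8, -8.1]
force: [1.0, -1.2, 0.6]
gripper_width: 0.5
```

```bash
python3 look.py 6
```

```text
t 7.35 tool mill -0.10650485687473978 22.679976628873742 tip z 222.75505670218382 w 0.49934046493586165 F [ 0.96081349 -1.17597618  0.58392902]
scene [257 222  21  26 376] sphere [ 1.00e-01 -3.87e+01  1.58e+02] 21.3
side [316 200  17  21 238] sphere [  2.9 -34.7 159.5] 19.2
```

View pics/scene6.png

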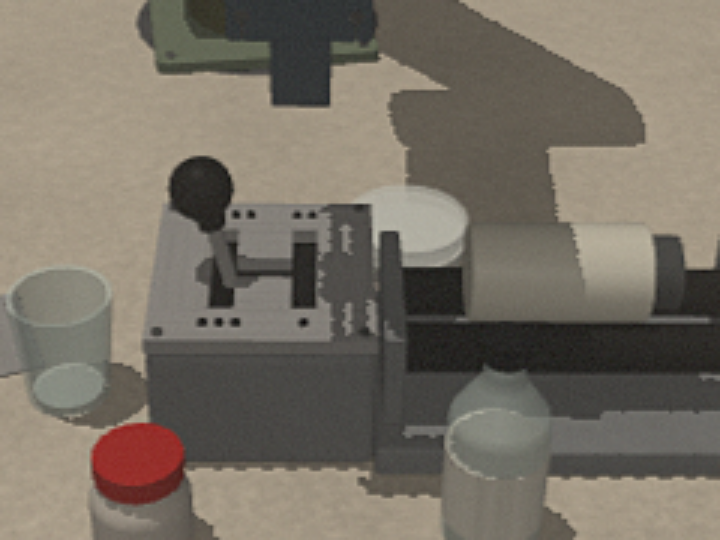

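The knob is at (200,187) and the stem is in the right-hand slot at the crossing; everything else is in place. Next I go behind the knob and push forward.

>>> carry_out(
  increments=[
    [[0,0,0],[-25,0,-10],1],
    [[0,0,0],[-50,0,-30],1],
    [[0,0,0],[-50,0,-60],1],
    [[0,0,0],[-50,0,-60],1],
    [[0,0,0],[-50,30,-60],1],
    [[0,0,0],[-50,60,-60],1],
    [[0,0,0],[-50,78,-60],1],
    [[0,0,0],[-45,78,-60],1],
    [[0,0,0],[-40,78,-60],1],
    [[0,0,0],[-35,78,-60],1],
  ],
)

```text
time_s: 8.28
ee_pos: [517.5, -87.5, 329.5]
ee_rot: [-90.0, -0.1, -8.2]
force: [0.0, 0.2, 0.2]
gripper_width: 0.7
```

>>> carry_out(
  increments=[
    [[0,0,0],[5,0,0],1],
    [[0,0,0],[10,0,0],1],
    [[0,0,0],[15,0,0],1],
    [[0,0,0],[20,0,0],1],
    [[0,0,0],[25,0,0],1],
    [[0,0,0],[30,0,0],1],
    [[0,0,0],[30,0,0],1],
  ],
)

```text
time_s: 8.87
ee_pos: [547.0, -92.2, 328.9]
ee_rot: [-90.0, -0.1, -8.2]
force: [0.1, -1.0, 0.9]
gripper_width: 0.4
```

>>> carry_out(
  increments=[
    [[0,0,0],[5,0,0],1],
    [[0,0,0],[10,0,0],1],
    [[0,0,0],[15,0,0],1],
    [[0,0,0],[20,0,0],1],
    [[0,0,0],[24,0,0],1],
    [[0,0,0],[27,0,0],1],
    [[0,0,0],[27,0,0],1],
  ],
)

```text
time_s: 9.45
ee_pos: [573.6, -95.9, 328.6]
ee_rot: [-90.0, -0.1, -8.2]
force: [-1.7, 0.0, -0.7]
gripper_width: 0.3
```

```bash
python3 look.py 7
```

```text
t 9.45 tool mill 21.607436684132736 -38.58935560784273 tip z 137.6272795387638 w 0.26971457666479315 F [-1.67194636  0.01656806 -0.73136928]
scene [255 237  22  27 480] sphere [ 46.  -37.9 149.4] 23.7
side [294 194  28  24 418] sphere [ 32.4 -30.4 163.8] 22.1
```

Still short of the stop, so I creep on in small steps and watch the force.

>>> carry_out(
  increments=[
    [[0,0,0],[1,0,0],1],
    [[0,0,0],[2,0,0],1],
    [[0,0,0],[3,0,0],1],
    [[0,0,0],[3,0,0],1],
  ],
)

```text
time_s: 9.88
ee_pos: [575.6, -96.2, 328.9]
ee_rot: [-90.0, -0.0, -8.2]
force: [-2.2, -0.3, -0.3]
gripper_width: 0.4
```

>>> carry_out(
  increments=[
    [[0,0,0],[0.7,0,0],1],
    [[0,0,0],[1.5,0,0],1],
    [[0,0,0],[1.5,0,0],1],
  ],
)

```text
time_s: 10.13
ee_pos: [577.1, -96.4, 328.6]
ee_rot: [-90.0, 0.0, -8.2]
force: [-1.9, 1.3, -2.1]
gripper_width: 0.6
```

>>> carry_out(
  increments=[
    [[0,0,0],[1,0,0],1],
    [[0,0,0],[1,0,0],1],
    [[0,0,0],[-12,0,0],1],
    [[0,0,0],[-30,0,0],1],
    [[0,0,0],[-50,0,0],1],
    [[0,0,0],[-50,-35,0],1],
    [[0,0,0],[-50,-75,0],1],
    [[0,0,0],[-50,-75,0],1],
  ],
)

```text
time_s: 10.8
ee_pos: [529.5, -89.7, 411.9]
ee_rot: [-90.1, -1.1, -8.2]
force: [1.6, -0.9, 0.8]
gripper_width: 0.4
```

```bash
python3 look.py 8
```

```text
t 10.8 tool mill -22.934068403473002 -38.803286498326514 tip z 220.87898972307426 w 0.3706077637402127 F [ 1.57712801 -0.88437872  0.82235853]
scene [255 243  22  23 389] sphere [ 54.2 -36.8 149.2] 20.6
side [292 197  16  20 212] sphere [ 55.1 -32.7 150.2] 18.7
```

View pics/scene8.png

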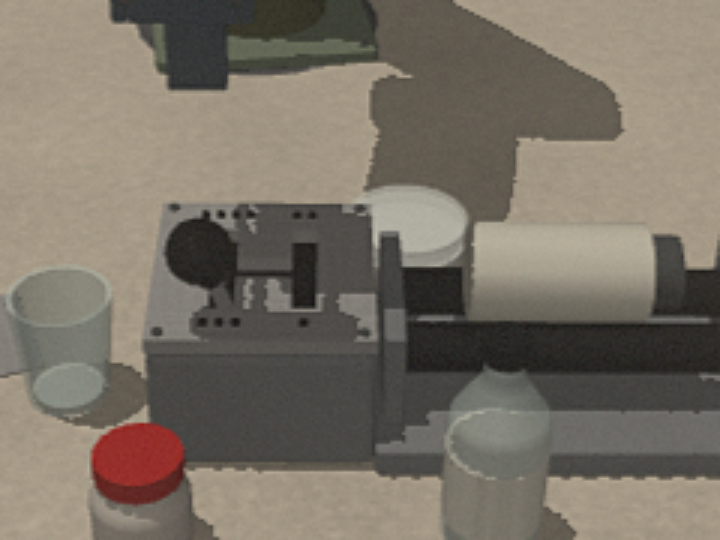

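The stem is at the far end of the third slot. The knob measures x≈54.6 mm, so shift≈0.34, but I felt no stop. I'll give one more gentle nudge to confirm it is home.

>>> carry_out(
  increments=[
    [[0,0,0],[0,40,0],1],
    [[0,0,0],[0,75,0],1],
    [[0,0,0],[0,75,0],1],
    [[0,0,0],[20,75,0],1],
    [[0,0,0],[35,75,0],1],
    [[0,0,0],[45,75,0],1],
    [[0,0,0],[49,75,0],1],
    [[0,0,0],[50,75,0],1],
    [[0,0,0],[51,75,0],1],
    [[0,0,0],[51,75,0],1],
  ],
)

```text
time_s: 11.73
ee_pos: [577.6, -96.5, 329.1]
ee_rot: [-90.0, 0.0, -8.2]
force: [-1.3, -0.8, 0.2]
gripper_width: 0.7
```

>>> carry_out(
  increments=[
    [[0,0,0],[1,0,0],1],
    [[0,0,0],[1,0,0],1],
  ],
)

```text
time_s: 11.9
ee_pos: [578.3, -96.6, 328.9]
ee_rot: [-90.0, 0.1, -8.2]
force: [-3.8, -0.4, 2.3]
gripper_width: 0.5
```

>>> carry_out(
  increments=[
    [[0,0,0],[1,0,0],1],
    [[0,0,0],[1,0,0],1],
  ],
)

```text
time_s: 12.07
ee_pos: [579.1, -96.8, 328.8]
ee_rot: [-90.0, 0.2, -8.2]
force: [-5.8, 0.7, 3.8]
gripper_width: 0.6
```

The force has risen to about 6 N, so the stop is reached. I back off, lift and check.

>>> carry_out(
  increments=[
    [[0,0,0],[-12,0,0],1],
    [[0,0,0],[-30,0,0],1],
    [[0,0,0],[-50,0,0],1],
    [[0,0,0],[-50,-40,0],1],
    [[0,0,0],[-50,-80,0],1],
    [[0,0,0],[-50,-110,0],1],
    [[0,0,0],[-50,-110,0],1],
    [[0,0,0],[-50,-110,0],1],
  ],
)

```text
time_s: 12.73
ee_pos: [530.9, -89.8, 440.9]
ee_rot: [-90.0, -0.4, -8.2]
force: [0.9, 0.3, -0.5]
gripper_width: 0.2
```

```bash
python3 look.py 9
python3 - <<'E'
from h import *
for n in("scene","side"):
    a=np.load(f"{n}0.npz")
    f=env.grab_frame(n);P=pts(f);P0=pts(dict(a))
    if n=="scene":
        for nm,(u,v) in dict(beaker=(221,285),tub=(247,320),bottle=(366,300),dish=(338,240),jar=(385,250)).items():print(nm,(P[v,u]-P0[v,u]).round(1))
E
```

```text
t 12.7333 tool mill -21.50990154506079 -38.63575726728198 tip z 249.94346171404095 w 0.17085983252504297 F [ 0.85602554  0.32327576 -0.53181448]
scene [255 243  22  23 384] sphere [ 54.  -36.8 148.8] 20.9
side [292 197  15  20 209] sphere [ 55.8 -32.6 149.8] 18.9
beaker [-2.9 -0.2 -2.2]
tub [4.4 0.  3.9]
bottle [-1.1  0.3 -1. ]
dish [-2.6  0.6 -1.7]
jar [-0.2  0.1 -0.1]
```

View pics/side9.png

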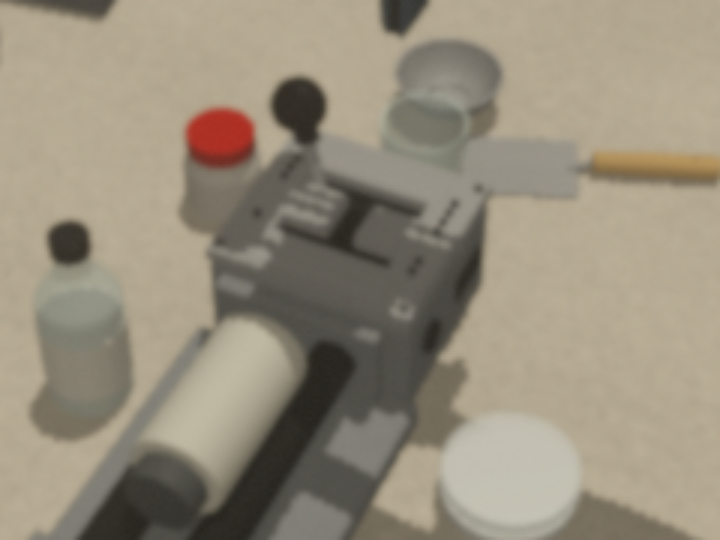

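The knob at (299,105) stands at the far right. The spatula, bowl, beaker, dishes, tub, bottle and jar are where they were, and the gripper is clear. I hand the job in.

```bash
python3 -c "
from workcell import env
print(env.job_done())"
```

```text
the job is handed in; nothing more can be done
None
```

The jar mill is in third gear and the job is handed in, at about 13 s on the robot's clock. With the gripper shut, I pushed the knob back to the crossing and then across to the right. From there I pushed it forward in the third slot until the force rose to about 6 N, which I took as the stop. I then backed off and lifted clear.

**Lever:** the two cameras put the knob at x ≈ 54–56 mm in the mill's axes, so shift is about 0.34 rad. Full travel is 0.35 rad and at least 0.30 is needed. The last nudge did not move the knob measurably, which fits it being home.

**Sideways tilt:** the cameras disagree by about 4 mm (y = -36.8 and -32.6 mm). That gives across ≈ 0.24 or 0.21 rad, both above the 0.19 needed, and the pictures show the stem in the third slot.

**Other things:** depth readings on the beaker, tub, bottle, dishes and mill jar changed by 6 mm or less, about the size of the noise. I checked the spatula and bowl by eye only, and they looked unmoved. The highest force I read on the tool was about 7 N.

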